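Clamp the specimen with the stage's sliding carriage

TASK

Slide the stage's long carriage along its track, under the measuring head, until its spring nose has pushed the specimen block up against the end stop and is itself pressed about half way in, then let go so that the specimen stays lightly clamped, lying flat. The gripper does not fit past the head, so change from the rear thumb fin to the front one on the way. Do not ram the specimen, and leave the other things on the bench where they are.

Things in the scene. Friction and masses are not known exactly. Their poses are not given: they have to be found in the camera images.
- stage: The fixed specimen stage: a white bed, 150 mm (x) by 620 mm (y), 25 mm tall, with a track along its own y axis between two low guide rails (tops 37 mm above the bench, 48 mm apart inside). Origin: on the bench, below the middle of the track; x points away from the robot, z up. Posts at the ends have inner faces at y = -272 and +283 mm.
- beam (a point): Middle of the underside of the white beam that joins the posts along the stage's y: stage x 0 to 40 mm, 180 to 220 mm above the bench. It stands over the far half of the track, so the tool cannot come straight down on it: lean the tool's top about 35 degrees towards the robot.
- head (a point): Centre of the underside of the white measuring head hanging from the beam's middle: stage x -55 to 40 mm, y -20 to 20 mm, from 120 mm above the bench up to the beam. The carriage and its fins pass below it; a gripper does not.
- stop_zone (a point): Middle of the range, on the bed, of the end stop's face. The stop is a dark steel block, 44 mm wide, 24 mm thick, 45 mm tall, clamped on the track towards +y. Its face looks to -y and lies up to 15 mm to either side of this point; where exactly is not measured: find it by sight or touch.
- carriage: Sliding carriage: an aluminium bar 44 mm (x) by 200 mm (y), 24 mm tall, with an upright black thumb fin near each end. Origin: centre of its underside, 26 mm above the bench; axes as the stage's. Slides along the stage's y only, from stage y -125 to +80 mm, with about 11 N of steady friction; stays where it is left.
- nose_root (a point): Middle of the carriage's +y end face, 100 mm from its origin. The spring nose stands out here: a dark steel plate 32 mm wide, 20 mm tall, on two rods, its front face 30 mm beyond this point when free. It goes in up to 12 mm against a spring of 0.9 N per mm (half way: 6 mm, about 5.4 N).
- rear_fin (a point): Top of the thumb fin at the carriage's -y end, 94 mm from the carriage's origin: a black upright plate 36 mm (x) by 12 mm (y, the way to pinch it), its faces free from 50 to 108 mm above the bench. The point lies inside the fin on its middle plane, 82 mm above the carriage's underside, which is the middle of the fin's top edge.
- front_fin (a point): Top of the thumb fin at the carriage's +y end, 94 mm from the carriage's origin: a black upright plate 36 mm (x) by 12 mm (y, the way to pinch it), its faces free from 50 to 108 mm above the bench. The point lies inside the fin on its middle plane, 82 mm above the carriage's underside, which is the middle of the fin's top edge.
- specimen: The specimen block: black resin, 40 mm (x) by 60 mm (y) by 30 mm tall, about 130 g, with a round steel inlay of 26 mm in its top. Lies loose on the bed between the guide rails, beyond the head, between the carriage's nose and the end stop. Origin: centre of its underside.
- spare_mount: Bystander: a round black specimen mount, 36 mm across, 25 mm tall, standing on the bed's far ledge. Origin: centre of its underside.
- test_block: Bystander: a flat round steel block, 64 mm across, 14 mm tall, lying in front of the stage. Origin: centre of its underside.
- wrench: Bystander: a steel wrench, 160 mm long, lying in front of the stage. Origin: underside, near its middle; lies along its own x.
- brush: Bystander: a brush, 150 mm long, lying in front of the stage. Origin: underside, near its middle; lies along its own x.
- etch_bottle: Bystander: an amber bottle, 66 mm across, 160 mm tall, behind the stage. Origin: centre of its underside.
- beaker: Bystander: an empty glass beaker, 72 mm across, 85 mm tall, behind the stage. Origin: centre of its underside.
- polish_jar: Bystander: a low white jar, 76 mm across, 75 mm tall, behind the stage. Origin: centre of its underside.

How it is judged:
At the end, for the whole second after the job is handed in: The carriage's spring nose presses the specimen with 3 to 9.5 N (nose some 3.5 to 10.5 mm in, which is only possible against the end stop), the specimen lies flat on the bed (within 0.08 rad) between the rails, and carriage and specimen are at rest (under 10 mm/s) (contact force between carriage and specimen between 3 and 9.5 N and x of specimen in the frame of stage between -0.008 and 0.008 m and z of specimen in the frame of stage below 0.029 m and y of specimen in the frame of stage above 0.17 m and angle between specimen's own z axis and vertical below 0.08 rad and linear speed of each of specimen, carriage below 0.01 m/s); the robot touches nothing.
It fails at once if the specimen is rammed: the carriage presses it with more than 20 N (contact force between carriage and specimen above 20 N).
It fails at once if another thing on the bench is moved more than 30 mm (distance of any of spare_mount, test_block, wrench, brush, etch_bottle, beaker, polish_jar from where it was at the start of the episode above 0.03 m).
It also fails if it takes over 58 s, if anything falls off the work surface, if the arm or the gripper's body presses on something with over 40 N, if the wrist force passes 120 N, or if a joint passes its speed limit or range.

ROBOT

A 6-joint arm with a two-finger parallel gripper is mounted at the origin on the work surface. World frame = base frame: x ahead of the robot, y to its left, z up, the work surface at z = 0. Lengths are in m, angles in rad, forces in N, time in s.
With the tool pointing down it reaches from about 0.3 to 0.775 m from the base axis. Payload 14.6 kg.
Tool frame: the origin (TCP) lies midway between the tips of the shut fingers; the grasp point (between the pads) lies 19 mm behind it; z points along the fingers, y is the line along which they close (so a half turn about z gives the same grasp; the last joint's range is limited). The gripper opens to 94 mm and grips with 3 to 60 N. Pads are 16 mm wide; open, the fingers measure 119 mm over their backs; the gripper's body (75 mm by 177 mm) begins 78 mm behind the grasp point.
Start: joints at [1.131, 0.3, 1.521, -0, 1.321, -0.067], TCP at [0.2, 0.512, 0.205] pointing down, gripper open.
Joint ranges: [-3.03, 3.03], [-0.79, 2.21], [0.23, 2.52], [-1.04, 4.18], [0, 3.07], [-2.55, 2.55]. Speed limits (rad/s): [2.22, 2.22, 2.57, 3.14, 3.14, 3.14].

INTERFACE

Orientations are given as a unit quaternion [w, x, y, z].
In Python, from rig import arm gives the robot as it stands. The module is installed in compiled form; this text tells all that it offers. Calls block until the motion is done:
- arm.move_pose(position, orientation): joint-space move of the TCP to a pose.
- arm.move_linear(position, ori=None, velocity=0.15, guard=None): straight line of the TCP; ori=None keeps the orientation; velocity is the mean speed in m/s. With guard (N) it stops when the force on the tool has changed by that much, and returns True; else False.
- arm.set_joints(angles): joint-space move.
- arm.release() and arm.grab(grasp_force=None): open the fingers fully, or close them until they stop; grasp_force is the grip in N (None keeps the last).
- arm.sleep(seconds).
- arm.solve_ik(position, orientation): joint angles nearest the present ones, or None.
- arm.get_obs(): the state.
- arm.capture(name): name is "scene" or "top" or "wrist"; returns a dict with "image" (480x640x3 uint8, red, green, blue), "range_z" (480x640 float32, m along the optical axis (not along the pixel's ray), 0 where there is no reading), "mtx" (3x3 intrinsics, pixels), "k1" (the pictures are not rectified: a ray, as slopes to the right and down, at radius r is drawn at 1 + k1 r^2 times it, then the intrinsics apply), "T" (4x4, takes a point from camera to world coordinates). Camera axes: x right, y up, looking along -z (the intrinsics and any distortion apply to the point x, -y, -z); pixel columns grow to the right and rows downward; lengths in m; the calibration is good to about 2 mm. A picture is of the moment at which its call begins.
A pose or a line that the arm cannot do raises arm.PlanningError and nothing moves.
- arm.job_done(): hands the job in; it is judged then, once.
The state is a dict: "t": time; "qpos": joint angles; "qd": joint speeds; "tau": joint torques, N m; "tcp_pos": TCP position; "tcp_rot": TCP orientation; "contact_force": force on the tool from outside, world axes, zero at the start; "ft_torque": the same for the moment, N m; "opening": finger opening in m; "grasp_force": force on a finger pad.
Only numpy, scipy, OpenCV 4.12 (cv2) and the standard library are available. Lean on these libraries where they do the work, as an engineer would, in place of code of your own. Each camera call takes 0.05 s, during which the arm holds its last target. There are 200 camera calls.

## Working session

There is one attempt and no reset: what is moved stays moved. The work goes in short steps, each a Python script; the robot and the scene stay as the last script left them, time stands still between calls to the robot, and variables do not carry over. Pictures are saved under pics/ and viewed, at most 10 in all, crops included, and the job is handed in when it is done.

```bash
mkdir -p pics
cat > h.py <<'E'
import numpy as np, cv2
from rig import arm
def snap(cam,name):
    c=arm.capture(cam); cv2.imwrite(f'pics/{name}.png',c['image'][:,:,::-1]); np.savez(f'pics/{name}.npz',**c); return c
def rays(c,px):
    px=np.asarray(px,float).reshape(-1,2); K=c['mtx']
    d=(px-[K[0,2],K[1,2]])/[K[0,0],K[1,1]]; u=d.copy()
    for _ in range(20): u=d/(1+float(c['k1'])*(u**2).sum(1,keepdims=True))
    return u
def onplane(c,px,z):
    u=rays(c,px); T=c['T']; D=np.c_[u[:,0],-u[:,1],-np.ones(len(u))]@T[:3,:3].T
    return T[:3,3]+D*((z-T[2,3])/D[:,2])[:,None]
def cloud(c):
    """world points for every pixel (nan where no reading)"""
    h,w=c['range_z'].shape; g=np.stack(np.meshgrid(np.arange(w),np.arange(h)),-1).reshape(-1,2)
    u=rays(c,g); r=c['range_z'].reshape(-1).astype(float); r[r==0]=np.nan
    P=np.c_[u[:,0]*r,-u[:,1]*r,-r]@c['T'][:3,:3].T+c['T'][:3,3]
    return P.reshape(h,w,3)
E
python3 - <<'E'
from h import *
for n in ('scene','top'):
    c=snap(n,n+'0'); print(n,c['mtx'].tolist(),c['k1'],c['T'].round(3).tolist(),(c['range_z']>0).mean())
print(arm.get_obs()['t'])
E
```

```text
scene [[592.8760127119915, 0.0, 322.8406779024522], [0.0, 592.8760127119915, 241.01770786753355], [0.0, 0.0, 1.0]] -0.17560577249699938 [[-0.506, -0.689, 0.518, 1.122], [0.862, -0.409, 0.298, 0.296], [0.006, 0.598, 0.801, 0.993], [0.0, 0.0, 0.0, 1.0]] 0.9960286458333333
top [[448.44081330594634, 0.0, 318.3373818751652], [0.0, 448.44081330594634, 237.3286477245364], [0.0, 0.0, 1.0]] -0.1165686215121079 [[0.028, 0.991, -0.134, 0.467], [-1.0, 0.029, 0.008, -0.002], [0.011, 0.134, 0.991, 0.985], [0.0, 0.0, 0.0, 1.0]] 0.9959635416666667
0.1
```

View pics/scene0.png

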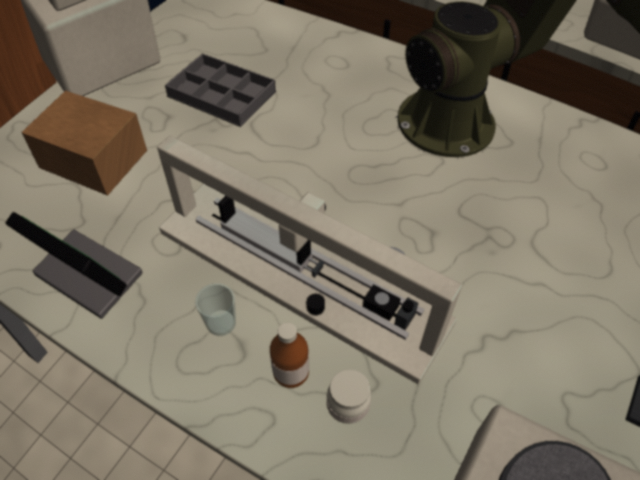

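View pics/top0.png

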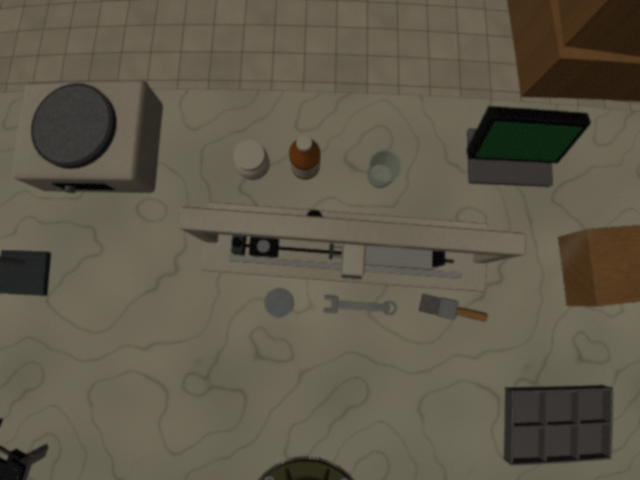

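The scene view shows the rear fin at (225,208), front fin at (304,253), specimen at (381,300) and stop at (407,313). The top view shows the stop at (238,245), specimen at (263,247), head at (353,260) and rear fin at (438,258). Next I'll measure them.

Run:
```python
from h import *
L=lambda n:dict(np.load(f'pics/{n}.npz'))
for n in('scene0','top0'):
    c=L(n); P=cloud(c); im=c['image'].astype(int); Z=P[...,2]; v=im.max(-1)
    reg=(P[...,0]>.3)&(P[...,0]<.62)&(abs(P[...,1])<.4)
    # beam top
    m=reg&(Z>.205)&(Z<.235)
    q=P[m][:,:2]; r=cv2.minAreaRect(q.astype(np.float32)); print(n,'beam',m.sum(),np.median(Z[m]),r)
    bedm=reg&(Z>.02)&(Z<.03)&(v>90); q=P[bedm]; print(' bed',cv2.minAreaRect(q[:,:2].astype(np.float32)),np.median(q[:,2]))
    dark=(reg&(v<60)&(Z>.03)&(Z<.13)).astype(np.uint8)
    k,lab,st,ce=cv2.connectedComponentsWithStats(dark)
    for i in range(1,k):
        if st[i,4]>25:
            q=P[lab==i]; print(' dark',st[i].tolist(),np.percentile(q,5,axis=0).round(3),np.percentile(q,95,axis=0).round(3))
```

```text
scene0 beam 7635 0.21817606536728507 ((0.586232602596283, -0.0691482424736023), (0.6157369613647461, 0.04407729208469391), 87.090576171875)
 bed ((0.565961480140686, -0.06779903173446655), (0.6221435070037842, 0.1261245757341385), 88.22750091552734) 0.023911156068967487
 dark [168, 180, 12, 32, 110] [ 0.588 -0.368  0.045] [ 0.592 -0.355  0.126]
 dark [218, 196, 17, 27, 309] [ 0.545 -0.258  0.055] [ 0.575 -0.247  0.106]
 dark [223, 226, 75, 43, 123] [ 0.578 -0.243  0.037] [ 0.587 -0.076  0.046]
 dark [297, 241, 14, 24, 203] [ 0.554 -0.068  0.054] [ 0.585 -0.06   0.099]
 dark [312, 260, 11, 16, 78] [ 0.554 -0.037  0.036] [ 0.583 -0.031  0.049]
 dark [363, 285, 54, 44, 1023] [0.558 0.082 0.035] [0.598 0.17  0.082]
 dark [421, 326, 18, 27, 199] [0.618 0.212 0.04 ] [0.62  0.23  0.121]
top0 beam 8111 0.21956941339104885 ((0.584578812122345, -0.06983175873756409), (0.6146426796913147, 0.04115895554423332), 87.20281982421875)
 bed ((0.5397804975509644, -0.07205486297607422), (0.6264975070953369, 0.1319219172000885), 82.49549102783203) 0.024686557851848978
 dark [200, 234, 18, 8, 89] [0.578 0.207 0.043] [0.591 0.221 0.122]
 dark [232, 236, 14, 19, 248] [0.554 0.146 0.043] [0.588 0.166 0.085]
 dark [249, 237, 30, 21, 445] [0.552 0.077 0.047] [0.587 0.133 0.058]
 dark [329, 244, 5, 15, 54] [ 0.553 -0.041  0.045] [ 0.578 -0.033  0.052]
 dark [432, 251, 14, 16, 193] [ 0.539 -0.26   0.054] [ 0.567 -0.249  0.109]
```

Run:
```python
import cv2
a=cv2.imread('pics/scene0.png')[170:350,150:470]; cv2.imwrite('pics/scene0c.png',cv2.resize(a,None,fx=2.5,fy=2.5,interpolation=cv2.INTER_CUBIC))
```

```text
(no output)
```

View pics/scene0c.png

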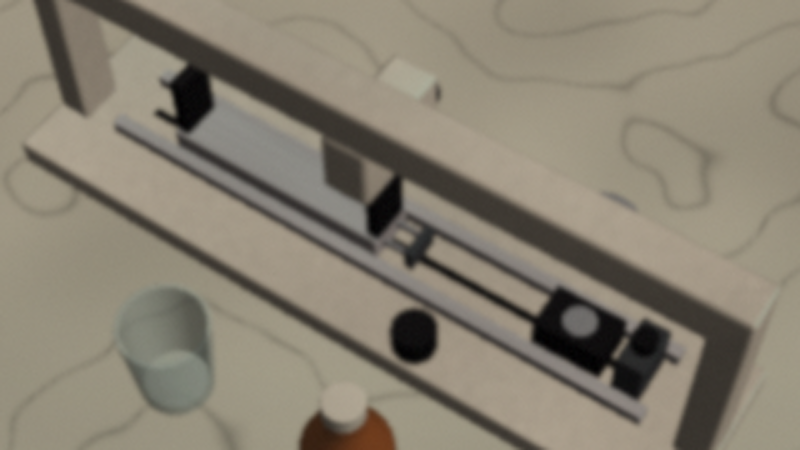

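The crop shows the front fin under the head, the nose free, and a small gap between specimen and stop. The stage yaw is about -2.85° with its origin near (0.565, -0.069). Next I'll check IK for the leaned grasps and move to the rear pre-grasp.

```bash
cat >> h.py <<'E'
from scipy.spatial.transform import Rotation as R
YAW=np.deg2rad(-2.85); O=np.array([.5653,-.0690]); c_,s_=np.cos(YAW),np.sin(YAW)
def W(x,y,z): return np.array([O[0]+c_*x-s_*y,O[1]+s_*x+c_*y,z])
def S(p): d=np.asarray(p)[...,:2]-O; return np.stack([d[...,0]*c_+d[...,1]*s_,-d[...,0]*s_+d[...,1]*c_],-1)
def ori(lean=35,sg=1):
    a=np.deg2rad(lean); z=np.array([np.sin(a),0,-np.cos(a)]); y=np.array([0,sg,0.]); M=np.c_[np.cross(y,z),y,z]
    return R.from_euler('z',YAW).as_matrix()@M
def quat(M): q=R.from_matrix(M).as_quat(); return [float(v) for v in q[[3,0,1,2]]]
def tcp(x,y,z,lean=35,back=0,sg=1):
    """TCP for a grasp point at stage x,y,z, backed off along the tool"""
    return W(x,y,z)+ori(lean,sg)[:,2]*(.019-back)
E
python3 - <<'E'
from h import *
for sg in (1,-1):
    q=quat(ori(35,sg))
    for nm,p in dict(mid1=[.35,.25,.32],mid2=[.35,-.2,.32],rpre=tcp(-.006,-.186,.085,back=.13,sg=sg),rear=tcp(-.006,-.186,.085,sg=sg),rend=tcp(-.006,-.09,.085,sg=sg),front=tcp(-.006,.1,.085,sg=sg),fpre=tcp(-.006,.1,.085,back=.13,sg=sg),fend=tcp(-.006,.13,.085,sg=sg)).items():
        j=arm.solve_ik(list(map(float,p)),q); print(sg,nm,np.round(p,3),None if j is None else np.round(j,2))
E
```

```text
1 mid1 [0.35 0.25 0.32] [ 0.81 -0.29  1.96 -0.51  1.1  -0.56]
1 mid2 [ 0.35 -0.2   0.32] None
1 rpre [ 0.486 -0.251  0.176] None
1 rear [ 0.561 -0.255  0.069] None
1 rend [ 0.566 -0.159  0.069] None
1 front [0.575 0.031 0.069] [ 0.    0.29  2.03 -0.15  0.21 -1.38]
1 fpre [0.501 0.034 0.176] [ 0.02 -0.07  2.13 -0.08  0.47 -1.44]
1 fend [0.577 0.061 0.069] [ 0.07  0.3   2.02 -0.33  0.22 -1.15]
-1 mid1 [0.35 0.25 0.32] None
-1 mid2 [ 0.35 -0.2   0.32] [-0.91 -0.42  2.05  0.5   1.14  0.58]
-1 rpre [ 0.486 -0.251  0.176] [-0.72  0.08  1.98  0.61  0.67  0.49]
-1 rear [ 0.561 -0.255  0.069] [-0.62  0.39  1.89  0.79  0.45  0.34]
-1 rend [ 0.566 -0.159  0.069] [-0.44  0.32  1.99  0.72  0.33  0.55]
-1 front [0.575 0.031 0.069] [ 0.    0.29  2.03 -0.15  0.21  1.76]
-1 fpre [0.501 0.034 0.176] [ 0.02 -0.07  2.13 -0.08  0.47  1.7 ]
-1 fend [0.577 0.061 0.069] [ 0.07  0.3   2.02 -0.33  0.22  1.99]
```

Run:
```python
from h import *
q=quat(ori(35,-1))
arm.set_joints([1.131,-0.42,2.05,0,1.3,0])
arm.set_joints([-.91,-.42,2.05,.5,1.14,.58])
arm.move_pose(list(map(float,tcp(-.006,-.186,.085,back=.13,sg=-1))),q)
o=arm.get_obs(); print(o['t'],o['tcp_pos'],o['contact_force'],o['opening'])
c=snap('scene','s1'); w=snap('wrist','w1')
im=np.hstack([c['image'][100:340,130:450],w['image'][::2,::2]]); cv2.imwrite('pics/s1c.png',cv2.resize(im,None,fx=1.25,fy=1.25)[:,:,::-1])
```

```text
4.3417 [ 0.48649636 -0.25116723  0.17687525] [ 0.52139935  0.0116245  -0.10163948] 0.0939701473931022
```

View pics/s1c.png

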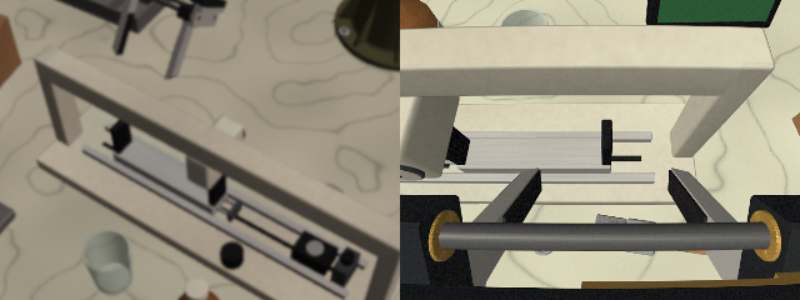

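The wrist view shows the rear fin at about wrist pixel (331,227), between the open fingers. The gripper body is wide along the closing direction, so at a 35° lean it would overlap the head near mid-stroke. I'll check whether a steeper lean, which keeps the body in front of the head, is reachable.

Run:
```python
from h import *
for L in (50,60,65,70):
    q=quat(ori(L,-1))
    for y in (-.186,-.1,.075,.1,.13):
        for b in (0,.1):
            p=tcp(-.01,y,.075,L,b,-1); j=arm.solve_ik(list(map(float,p)),q); print(L,y,b,np.round(p,3),None if j is None else np.round(j,2))
# fin and specimen from wrist view + both
w=dict(np.load('pics/w1.npz')); P=cloud(w); v=w['image'].max(-1)
s=S(P); m=((v<70)&(P[...,2]>.035)&(P[...,2]<.12)&(abs(s[...,0])<.03)&(abs(s[...,1])<.25)).astype(np.uint8)
k,lab,st,ce=cv2.connectedComponentsWithStats(m)
for i in range(1,k):
    if st[i,4]>60: print(st[i],np.percentile(np.c_[s[lab==i],P[lab==i][:,2]],[2,50,98],axis=0).round(4).tolist())
hd=(P[...,2]>.125)&(P[...,2]<.175)&(abs(s[...,1])<.1)&(abs(s[...,0])<.08)
print('head',np.percentile(s[hd],[1,99],axis=0),np.nanpercentile(P[hd][:,2],1))
for n in('top0','scene0'):
    c=dict(np.load(f'pics/{n}.npz'));P=cloud(c);s=S(P);hd=(P[...,2]>.125)&(P[...,2]<.24)&(abs(s[...,1])<.1)&(s[...,0]<-.005)&(s[...,0]>-.08)
    print('head',n,hd.sum(),np.percentile(s[hd],[1,99],axis=0))
```

```text
50 -0.186 0 [ 0.561 -0.255  0.063] [-0.69  0.42  2.03  1.71  0.48 -0.6 ]
50 -0.186 0.1 [ 0.484 -0.251  0.127] [-0.82  0.17  2.17  1.41  0.57 -0.37]
50 -0.1 0 [ 0.565 -0.169  0.063] [-0.51  0.36  2.13  2.    0.38 -0.77]
50 -0.1 0.1 [ 0.488 -0.165  0.127] [-0.62  0.07  2.28  1.56  0.42 -0.38]
50 0.075 0 [0.574 0.006 0.063] [-0.06  0.33  2.19  3.12  0.25 -1.55]
50 0.075 0.1 [0.497 0.009 0.127] [-0.06 -0.    2.35  3.07  0.08 -1.5 ]
50 0.1 0 [0.575 0.031 0.063] [ 0.01  0.33  2.18  3.34  0.25 -1.72]
50 0.1 0.1 [0.498 0.034 0.127] [ 0.03  0.01  2.34  3.77  0.1  -2.15]
50 0.13 0 [0.576 0.061 0.063] [ 0.09  0.34  2.17  3.58  0.26 -1.91]
50 0.13 0.1 [0.5   0.064 0.127] None
60 -0.186 0 [ 0.562 -0.255  0.066] [-0.73  0.48  2.08  2.06  0.66 -0.98]
60 -0.186 0.1 [ 0.476 -0.251  0.115] [-0.89  0.24  2.25  1.82  0.73 -0.83]
60 -0.1 0 [ 0.567 -0.169  0.066] [-0.54  0.43  2.19  2.35  0.61 -1.14]
60 -0.1 0.1 [ 0.48  -0.165  0.115] [-0.68  0.15  2.38  2.08  0.63 -0.95]
60 0.075 0 [0.575 0.006 0.066] [-0.06  0.39  2.25  3.13  0.55 -1.56]
60 0.075 0.1 [0.489 0.01  0.115] [-0.06  0.08  2.46  3.12  0.45 -1
[... 1396 characters left out ...]
578 0.03  0.069] [ 0.02  0.5   2.28  3.23  0.86 -1.6 ]
70 0.1 0.1 [0.484 0.035 0.103] [ 0.05  0.28  2.51  3.26  0.87 -1.62]
70 0.13 0 [0.58  0.06  0.069] [ 0.11  0.51  2.26  3.34  0.85 -1.65]
70 0.13 0.1 [0.486 0.065 0.103] [ 0.17  0.29  2.49  3.42  0.87 -1.67]
[ 322  192   17   72 1166] [[-0.0187, -0.1942, 0.0549], [-0.0107, -0.1888, 0.1082], [0.0143, -0.1833, 0.1099]]
[  72  202   39   62 1544] [[-0.019, -0.0077, 0.0524], [-0.0045, -0.0067, 0.0735], [0.0148, 0.0013, 0.0927]]
head [[-0.06102988 -0.02830491]
 [ 0.0283055  -0.0089837 ]] 0.1259229636250806
head top0 736 [[-0.06083266 -0.02559381]
 [-0.0056895   0.01409619]]
head scene0 290 [[-0.05709411 -0.02256027]
 [-0.02508358  0.01609079]]
```

The head is centred about 5 mm further to -y than I assumed, so I'll correct the origin. The rear fin is then at stage y = -0.183 and the front fin at +0.005. A 65° lean is reachable and keeps the body in front of the head. I'll grip the rear fin and slide it 93 mm.

```bash
sed -i 's/-.0690\]/-.0745]/' h.py
cat >> h.py <<'E'
L0=65; Q=quat(ori(L0,-1))
def t(y,back=0,z=.075): return [float(v) for v in tcp(-.01,y,z,L0,back,-1)]
def rep(m=''):
    o=arm.get_obs(); a=W(0,1,0)[:2]-O; print(m,'t%.2f'%o['t'],'stage y %.4f'%S(o['tcp_pos'])[1],'Fy %.2f'%(np.array(o['contact_force'])[:2]@a),np.round(o['contact_force'],1),'open %.4f grip %.1f'%(o['opening'],o['grasp_force'])); return o
E
python3 - <<'E'
from h import *
arm.move_pose(t(-.183,.09),Q); rep('pre')
print(arm.move_linear(t(-.183),velocity=.08,guard=12)); rep('at')
arm.grab(20); rep('grab')
arm.move_linear(t(-.178),velocity=.02); rep('5mm')
arm.move_linear(t(-.090),velocity=.04); rep('slid')
c=snap('scene','s2'); w=snap('wrist','w2')
im=np.hstack([c['image'][100:340,130:450],w['image'][::2,::2]]); cv2.imwrite('pics/s2c.png',cv2.resize(im,None,fx=1.25,fy=1.25)[:,:,::-1])
E
```

```text
pre t5.79 stage y -0.1832 Fy -0.40 [ 0.7 -0.4 -0. ] open 0.0944 grip 0.0
False
at t7.07 stage y -0.1831 Fy -0.66 [-0.2 -0.6  0.1] open 0.0938 grip 0.0
grab t8.29 stage y -0.1829 Fy 0.41 [0.  0.4 1.1] open 0.0122 grip 20.0
5mm t8.69 stage y -0.1792 Fy -6.77 [ 0.1 -6.8 -2.8] open 0.0118 grip 20.0
slid t11.04 stage y -0.0913 Fy -10.52 [ -2.1 -10.4  -0.3] open 0.0119 grip 20.0
```

View pics/s2c.png

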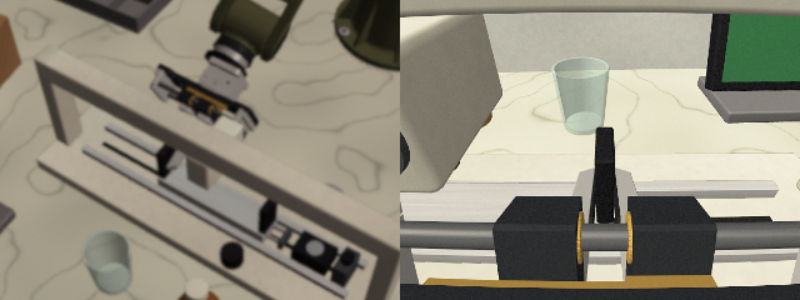

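The rear fin is gripped (panel pixel 605,175) and the carriage has slid. The nose plate is now just short of the specimen (panel pixel ~283,232). I'll switch to the front fin and look from there.

Run:
```python
from h import *
arm.release(); rep('rel')
arm.move_linear(t(-.090,.085),velocity=.12)
arm.move_linear(t(.097,.085),velocity=.15); rep('fpre')
w=snap('wrist','w3'); c=snap('scene','s3')
im=np.hstack([c['image'][210:370,290:503],w['image'][::3,::3]]); cv2.imwrite('pics/s3c.png',cv2.resize(im,None,fx=1.85,fy=1.85,interpolation=cv2.INTER_CUBIC)[:,:,::-1])
for n in('w3','s3'):
    w=dict(np.load(f'pics/{n}.npz')); P=cloud(w); v=w['image'].max(-1).astype(int); s=S(P); Z=P[...,2]
    m=((v<75)&(Z>.035)&(Z<.12)&(abs(s[...,0])<.03)&(s[...,1]>-.05)&(s[...,1]<.27)).astype(np.uint8)
    k,lab,st,ce=cv2.connectedComponentsWithStats(m)
    for i in range(1,k):
        if st[i,4]>40: print(n,st[i],np.percentile(np.c_[s[lab==i],P[lab==i][:,2]],[2,50,98],axis=0).round(4).tolist())
```

```text
rel t12.45 stage y -0.0900 Fy -0.16 [-0.8 -0.1 -0.8] open 0.0943 grip 0.0
fpre t14.71 stage y 0.0968 Fy 0.36 [-0.3  0.4  0.8] open 0.0941 grip 0.0
w3 [ 317  181   21  106 2032] [[-0.02, 0.0907, 0.0534], [-0.0187, 0.0963, 0.095], [0.0121, 0.1017, 0.1094]]
w3 [  89  221  166   88 7109] [[-0.024, 0.149, 0.0365], [-0.0107, 0.2192, 0.0557], [0.0148, 0.2398, 0.084]]
w3 [272 256  16  47 268] [[-0.018, 0.1244, 0.0353], [-0.0168, 0.1261, 0.0437], [0.0112, 0.132, 0.0499]]
s3 [273 254  66  38 184] [[0.0193, -0.0455, 0.0353], [0.0212, 0.0308, 0.0404], [0.0235, 0.0985, 0.0479]]
s3 [337 260  15  27 281] [[-0.0151, 0.0948, 0.0488], [0.0083, 0.1034, 0.0844], [0.0186, 0.1051, 0.1084]]
s3 [352 281  12  17  87] [[-0.0157, 0.1267, 0.0359], [0.0023, 0.1325, 0.0469], [0.0158, 0.1347, 0.0516]]
s3 [363 285  37  35 612] [[-0.0192, 0.1533, 0.0364], [0.0076, 0.1861, 0.0531], [0.0188, 0.2113, 0.0574]]
s3 [395 299  22  30 407] [[-0.0175, 0.2241, 0.0376], [0.0097, 0.2374, 0.0692], [0.0223, 0.2466, 0.0843]]
```

View pics/s3c.png

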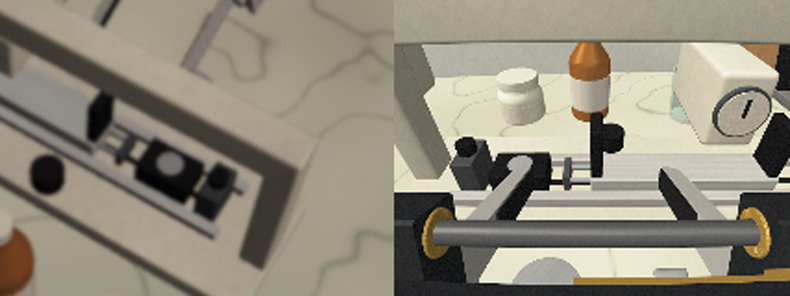

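The front fin is at stage y 0.0965, nose face about 0.133, specimen 0.151 to 0.212, and stop face about 0.222. Full seating plus 6 mm should put the fin near 0.131. I'll grip slightly higher to clear the specimen and advance slowly, watching the force.

Run:
```python
from h import *
z=.087
arm.move_linear(t(.0965,.085,z),velocity=.1)
print(arm.move_linear(t(.0965,0,z),velocity=.08,guard=12)); rep('at')
arm.grab(20); rep('grab')
arm.move_linear(t(.112,0,z),velocity=.025); rep()
for y in np.arange(.1145,.1285,.002):
    arm.move_linear(t(y,0,z),velocity=.012); o=rep('cmd %.4f'%y)
    a=W(0,1,0)[:2]-O
    if -(np.array(o['contact_force'])[:2]@a)>14: break
c=snap('scene','s4')
cv2.imwrite('pics/s4c.png',cv2.resize(c['image'][230:350,320:480],None,fx=5,fy=5,interpolation=cv2.INTER_CUBIC)[:,:,::-1])
```

```text
False
at t16.28 stage y 0.0965 Fy -0.33 [ 0.5 -0.4 -0.7] open 0.0940 grip 0.0
grab t17.51 stage y 0.0966 Fy 0.92 [ 0.1  0.9 -0.4] open 0.0120 grip 20.0
 t18.27 stage y 0.1111 Fy -7.36 [-0.6 -7.3  1. ] open 0.0118 grip 20.0
cmd 0.1145 t18.63 stage y 0.1135 Fy -10.52 [  0.1 -10.5   0.4] open 0.0120 grip 20.0
cmd 0.1165 t18.95 stage y 0.1154 Fy -10.04 [ -1.9 -10.    0.4] open 0.0118 grip 20.0
cmd 0.1185 t19.27 stage y 0.1174 Fy -9.32 [-0.9 -9.3  1. ] open 0.0118 grip 20.0
cmd 0.1205 t19.58 stage y 0.1194 Fy -9.85 [-0.6 -9.8  0.2] open 0.0119 grip 20.0
cmd 0.1225 t19.90 stage y 0.1214 Fy -10.28 [ -0.2 -10.3   1.2] open 0.0118 grip 20.0
cmd 0.1245 t20.22 stage y 0.1234 Fy -10.30 [ -1.  -10.3   1.1] open 0.0120 grip 20.0
cmd 0.1265 t20.53 stage y 0.1253 Fy -10.92 [ -1.2 -10.9   0.5] open 0.0119 grip 20.0
```

View pics/s4c.png

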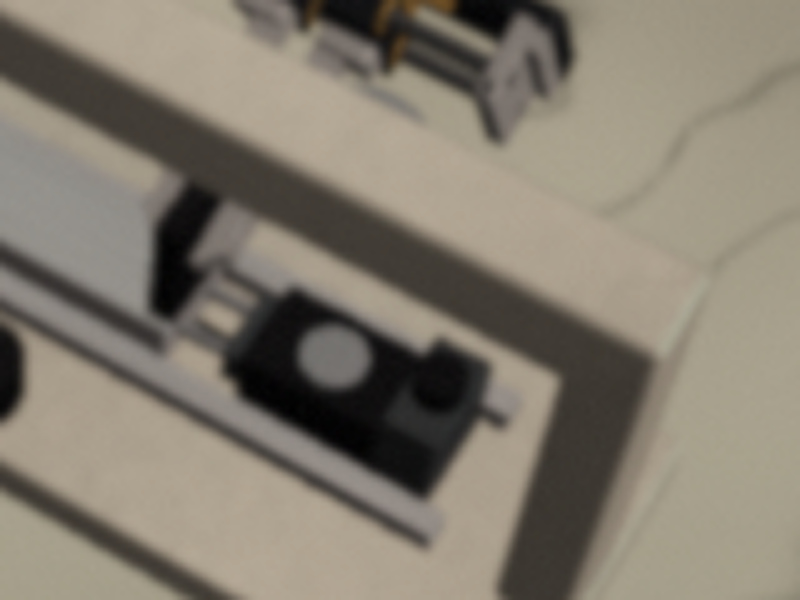

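The nose is on the specimen and no gap to the stop is visible (crop pixel ~385,430). I'll continue in 1 mm steps until the force is about 5.3 N above the friction baseline of about 10.2 N.

Run:
```python
from h import *
z=.087; a=W(0,1,0)[:2]-O
for y in np.arange(.1275,.1385,.001):
    arm.move_linear(t(y,0,z),velocity=.01); f=[]; 
    for _ in range(6): f.append(-np.array(arm.get_obs()['contact_force'])[:2]@a); arm.sleep(.03)
    print('%.4f'%y,'%.4f'%S(arm.get_obs()['tcp_pos'])[1],'F %.2f'%np.mean(f))
    if np.mean(f)>15.2: break
rep(); c=snap('scene','s5')
```

```text
0.1275 0.1262 F 11.84
0.1285 0.1271 F 12.68
0.1295 0.1280 F 13.64
0.1305 0.1289 F 14.21
0.1315 0.1298 F 15.30
 t22.83 stage y 0.1298 Fy -15.46 [ -1.8 -15.4   1.6] open 0.0120 grip 20.0
```

The spring load is about 5.1 N, roughly 5.6 mm in. I'll release, back out and verify.

Run:
```python
from h import *
arm.release(); rep('rel')
arm.move_linear(t(.1305,.09,.087),velocity=.1); rep('out')
w=snap('wrist','w6'); c=snap('scene','s6')
im=np.hstack([cv2.resize(c['image'][230:350,320:480],(400,300)),cv2.resize(w['image'][130:370,20:340],(400,300))]); cv2.imwrite('pics/s6c.png',im[:,:,::-1])
for n in('s5','s6','w6'):
    w=dict(np.load(f'pics/{n}.npz')); P=cloud(w); v=w['image'].max(-1).astype(int); s=S(P); Z=P[...,2]
    m=((v<75)&(Z>.035)&(Z<.12)&(abs(s[...,0])<.03)&(s[...,1]>.05)&(s[...,1]<.27)).astype(np.uint8)
    k,lab,st,ce=cv2.connectedComponentsWithStats(m)
    for i in range(1,k):
        if st[i,4]>40: print(n,st[i],np.percentile(np.c_[s[lab==i],P[lab==i][:,2]],[2,50,98],axis=0).round(4).tolist())
```

```text
rel t24.19 stage y 0.1315 Fy 0.26 [0.6 0.2 0.1] open 0.0940 grip 0.0
out t25.24 stage y 0.1305 Fy -0.06 [-0.4 -0.   0.4] open 0.0938 grip 0.0
s5 [352 267  15  29 247] [[-0.0083, 0.1278, 0.0493], [0.0105, 0.1356, 0.0921], [0.0182, 0.1388, 0.1097]]
s5 [316 277  38  24 110] [[0.0195, 0.0522, 0.0358], [0.0211, 0.0923, 0.0401], [0.0227, 0.1339, 0.0464]]
s5 [ 365  288   52   41 1035] [[-0.0185, 0.1571, 0.0368], [0.0093, 0.2119, 0.0544], [0.0219, 0.2465, 0.0832]]
s6 [352 267  15  29 282] [[-0.0149, 0.1278, 0.0481], [0.0082, 0.1364, 0.0848], [0.0183, 0.138, 0.109]]
s6 [316 278  38  22 114] [[0.0195, 0.053, 0.0357], [0.0211, 0.0941, 0.04], [0.0229, 0.1324, 0.047]]
s6 [ 365  288   52   41 1044] [[-0.0185, 0.1573, 0.0372], [0.0094, 0.2118, 0.0546], [0.0217, 0.2465, 0.0832]]
w6 [ 319  197   19  101 1823] [[-0.0201, 0.124, 0.0533], [-0.0187, 0.1294, 0.0956], [0.0124, 0.1348, 0.1095]]
w6 [ 152  234  146   84 4965] [[-0.0237, 0.1531, 0.0365], [-0.0119, 0.1897, 0.0559], [0.0146, 0.2397, 0.0842]]
```

View pics/s6c.png

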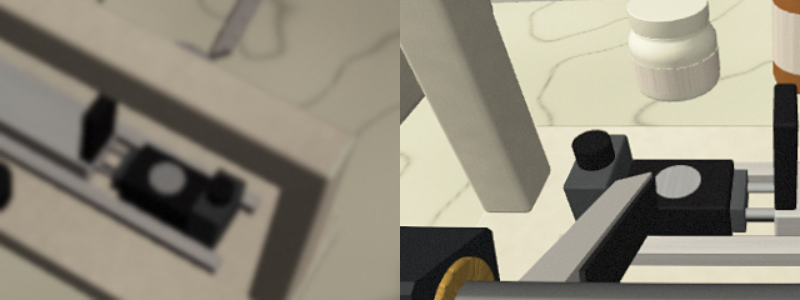

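The specimen lies flat against the stop with the nose plate touching it (right panel ~740,195). The fin moved 33.1 mm from the front-fin grasp, the same as the TCP travel, so the carriage stayed put when released.

```bash
python3 -c "
from h import *
print(arm.job_done()); rep()"
```

```text
the job is handed in; nothing more can be done
None
the job is handed in; nothing more can be done
```

The job is handed in: the specimen lies flat against the end stop, clamped with about 5 N (nose about 5.5 mm in, estimated from push force), and the gripper is clear; no verdict was returned.

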